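# Sweep the spilt nuts into the open tray

### The job

Three steel hex nuts have been spilt on the bench. Using the fingertips like a broom (best with the gripper shut), sweep them across the bench top and over the lip of the open side of the low metal tray, until all three lie flat and wholly inside it. Never pick a nut up, and leave the two vials and the brass nozzle standing near the work where they are.

Things in the scene. Friction and masses are not known exactly. Their poses are not given: they have to be found in the camera images.
- tray: Low aluminium tray fixed to the bench. Inside 160 mm (its x) by 120 mm (its y); walls 3 mm thick, 27 mm high at x = -80, x = +80 and y = -60 mm; open side (mouth) at y = +60 mm, toward the robot's left, yaw within 12 degrees. Origin: centre of the inside, at bench height. Floor 2 mm thick; a ramp rises to it from y = +62 to +45 mm. Small screwed tabs outside at the rear.
- nut1: Loose steel hex nut, 24 mm across flats, 28 mm across corners, 13 mm thick, 35 g, lying flat on the bench. Origin at its centre, 6.5 mm above what it lies on; z along the bore.
- nut2: A second nut, the same as nut1.
- nut3: A third nut, the same as nut1.
- slim_vial: Bystander: upright glass vial with a pale screw cap, 20 mm in diameter, 42 mm high, loose. Origin: centre of the underside, z up. Leave alone.
- wide_vial: Bystander: upright glass vial with a black screw cap, 25 mm in diameter, 52 mm high, loose. Origin: centre of the underside, z up. Leave alone.
- nozzle: Bystander: upright brass nozzle, 26 mm in diameter, 46 mm high, tapering to the top, loose. Origin: centre of the underside, z up. Leave alone.
- tray_mouth (a point): Middle of the tray's open side, at bench height; same axes as the tray, so +y points straight out of the mouth.

How it is judged:
At the end, for the whole second after the job is handed in: Each nut's centre lies inside the tray (at least 15 mm in from the mouth, between the three walls), the nut flat on its floor (within 0.2 rad) and at rest; both vials and the nozzle stand upright (within 0.2 rad), within 20 mm of where they began (x of nut1 in the frame of tray between -0.08 and 0.08 m and y of nut1 in the frame of tray between -0.06 and 0.045 m and z of each of nut1, nut2, nut3 in the frame of tray below 0.014 m and (angle between nut1's own z axis and vertical below 0.2 rad or angle between nut1's own z axis and vertical above 2.94 rad) and linear speed of each of nut1, nut2, nut3 below 0.02 m/s and x of nut2 in the frame of tray between -0.08 and 0.08 m and y of nut2 in the frame of tray between -0.06 and 0.045 m and (angle between nut2's own z axis and vertical below 0.2 rad or angle between nut2's own z axis and vertical above 2.94 rad) and x of nut3 in the frame of tray between -0.08 and 0.08 m and y of nut3 in the frame of tray between -0.06 and 0.045 m and (angle between nut3's own z axis and vertical below 0.2 rad or angle between nut3's own z axis and vertical above 2.94 rad) and distance of each of slim_vial, wide_vial, nozzle from where it was at the start of the episode below 0.02 m and angle between each of slim_vial, wide_vial, nozzle's own z axis and vertical below 0.2 rad); the robot touches nothing.
It fails at once if a nut is picked up off the bench (its centre above 24 mm) (height (world z) of any of nut1, nut2, nut3 above 0.024 m).
It fails at once if the slim vial is pushed 20 mm or more, or tipped (distance of slim_vial from where it was at the start of the episode above 0.02 m or angle between slim_vial's own z axis and vertical above 0.3 rad).
It fails at once if the wide vial is pushed 20 mm or more, or tipped (distance of wide_vial from where it was at the start of the episode above 0.02 m or angle between wide_vial's own z axis and vertical above 0.3 rad).
It fails at once if the nozzle is pushed 20 mm or more, or tipped (distance of nozzle from where it was at the start of the episode above 0.02 m or angle between nozzle's own z axis and vertical above 0.3 rad).
It also fails if it takes over 64 s, if anything falls off the work surface, if the arm or the gripper's body presses on something with over 40 N, if the wrist force passes 120 N, or if a joint passes its speed limit or range.

### The arm

A 6-joint arm with a two-finger parallel gripper is mounted at the origin on a cart in front of the work surface, level with it; the furniture and walls round the work are solid. World frame = base frame: x ahead of the robot, y to its left, z up, the work surface at z = 0. Lengths are in m, angles in rad, forces in N, time in s.
With the tool pointing down it reaches from about 0.4 to 0.825 m from the base axis. Payload 7 kg.
Tool frame: the origin (TCP) lies at the very end of the fingers, on their centre line; the grasp point (between the pads) lies 19 mm behind it; z points along the fingers, y is the line along which they close (so a half turn about z gives the same grasp; the last joint's range is limited). The gripper opens to 88 mm and grips with 3 to 60 N. Pads are 19 mm wide; open, the fingers measure 130 mm over their backs; the gripper's body (78 mm by 193 mm) begins 47 mm behind the grasp point.
Start: joints at [1.539, 0.359, 0.012, 0, -1.224, -0.288], TCP at [0.212, 0.641, 0.227] pointing down, gripper open.
Joint ranges: [-3.07, 3.07], [-1.43, 2.12], [-1.02, 1.25], [-3.03, 1.67], [-3.05, -0], [-3.03, 3.03]. Speed limits (rad/s): [2.39, 2.39, 3.01, 3.14, 3.14, 3.14].

### API

Orientations are given as [roll, pitch, yaw] about the fixed x, y, z axes, in that order (R = Rz(yaw) Ry(pitch) Rx(roll)).
In Python, from station import arm gives the robot as it stands. The module is installed in compiled form; this text tells all that it offers.
- The arm moves only by the shell command python3 -m crank 'ROWS' [FORCE]. ROWS is JSON, a list of rows, each an object of numbers: "dx", "dy", "dz": the shift along the world's x, y, z in m; "twist": the turn about the world's z in degrees; "grip": the opening, from -1 (shut) to 1 (fully open). A call has exactly 5 rows; each row is the pose to reach, as a shift and turn from the pose commanded when the call began; what a row does not reach only later rows make up. A row lasts 1/12 s, in which the tool goes at most 41.7 mm and 7.16 degrees, less where a joint would pass 70% of its speed; a pose out of reach is approached as far as the arm can. A call with a gripper value outside its range is refused whole. The fingers move at their own pace and stop on an object; FORCE is the grip in N (left out, the last holds). Time passes only in rows, so rows that repeat a pose let the fingers close, or fill a call up. It gives the time, the measured TCP pose, the force, the opening and the grip force at its end, in the units of the state.
- arm.get_state(): the state, without advancing time (a new reading comes with each control period).
- arm.grab_frame(name): name is "side" or "top" or "wrist"; returns the picture (480x640x3 uint8, red, green, blue); there is no depth.
- arm.get_calibration(name): a dict with "fx", "fy", "cx", "cy" (pixels), "cam_to_world" (4x4, takes a point from camera to world coordinates); the wrist camera has in their place "tool_from_camera" (4x4, takes a point from camera to tool coordinates, whose origin is the TCP and whose axes are the flange's). Camera axes: x right, y down, z forward; pixel columns grow to the right and rows downward; lengths in m; the calibration is good to about 2 mm. A picture is of the moment at which its call begins: read the wrist's pose just before it. get_calibration takes no time and is no camera call.
- arm.job_done(): hands the job in; it is judged then, once.
The state is a dict: "t": time; "q": joint angles; "qd": joint speeds; "joint_efforts": joint torques, N m; "eef_pos": TCP position; "ee_rot": TCP orientation; "force": force on the tool from outside, world axes, zero at the start; "moment": the same for the moment, N m; "width": finger opening in m; "gripper_force": force on a finger pad.
Only numpy, scipy, OpenCV 4.12 (cv2) and the standard library are available. Lean on these libraries where they do the work, as an engineer would, in place of code of your own. Each camera call takes 0.05 s, during which the arm holds its last target. There are 200 camera calls.

## Working session

There is one attempt and no reset: what is moved stays moved. The work goes in short steps, Python scripts to look and compute and a shell command to move; the robot and the scene stay as the last step left them, time stands still between calls to the robot, and variables do not carry over. Pictures are saved under pics/ and viewed, at most 12 in all, crops included, and the job is handed in when it is done.

```bash
mkdir -p pics; python3 - <<'E'
from station import arm
import cv2,numpy as np
for n in ["top","side"]:
    cv2.imwrite(f"pics/{n}0.png",arm.grab_frame(n)[:,:,::-1]); c=arm.get_calibration(n); print(n,c["fx"],c["fy"],c["cx"],c["cy"],np.round(c["cam_to_world"],3).tolist())
s=arm.get_state();print(s["t"],s["eef_pos"],s["ee_rot"],s["width"])
E
```

```text
top 438.37606571604516 438.37606571604516 318.3358848809642 235.5179412894945 [[0.008, -0.994, 0.11, 0.487], [-1.0, -0.006, 0.024, -0.106], [-0.023, -0.11, -0.994, 0.896], [0.0, 0.0, 0.0, 1.0]]
side 542.6693875809655 542.6693875809655 317.2415857799734 237.38269130939366 [[-0.999, 0.041, -0.032, 0.6], [0.05, 0.614, -0.788, 0.612], [-0.013, -0.788, -0.615, 0.577], [0.0, 0.0, 0.0, 1.0]]
0.1 [0.21209277 0.6403709  0.22574375] [ 3.14014936e+00 -1.43484916e-04 -3.19916124e-01] 0.0874712825479774
```

View pics/top0.png

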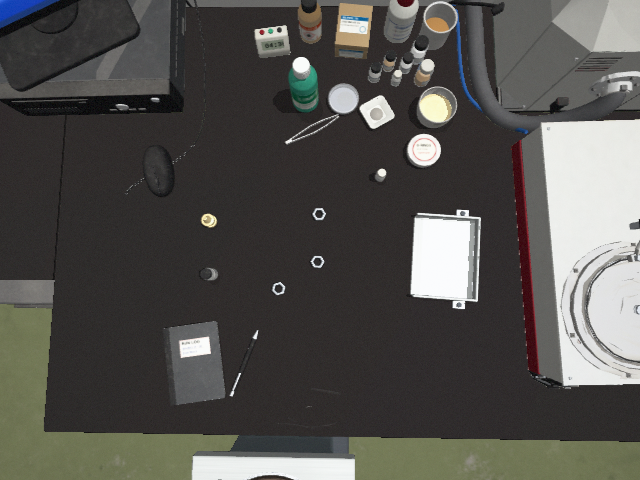

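View pics/side0.png

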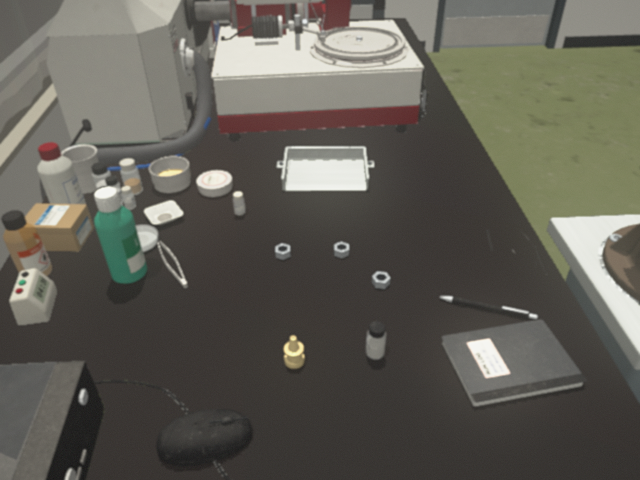

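The top view shows nuts at px (319,214), (317,262) and (279,289). The tray spans cols 412-480 and rows 213-300 with its mouth on the left. The slim vial is at (380,176), the nozzle at (209,220) and the wide vial at (208,274). Next I'll turn these into world positions.

```bash
cat > h.py <<'E'
from station import arm
import cv2,numpy as np
def ray(n,u,v,z):
    c=arm.get_calibration(n);M=np.array(c["cam_to_world"])
    d=M[:3,:3]@[(u-c["cx"])/c["fx"],(v-c["cy"])/c["fy"],1];o=M[:3,3]
    return np.round((o+d*(z-o[2])/d[2])[:2],4)
def blobs(im,roi=(225,195,490,310),lo=80,show=True):
    x0,y0,x1,y1=roi
    g=cv2.cvtColor(im,cv2.COLOR_RGB2GRAY)[y0:y1,x0:x1]
    m=(g>lo).astype(np.uint8)
    cs,_=cv2.findContours(m,cv2.RETR_EXTERNAL,cv2.CHAIN_APPROX_NONE)
    out=[]
    for c in cs:
        if cv2.contourArea(c)<40: continue
        (u,v),r=cv2.minEnclosingCircle(c)
        out.append((u+x0,v+y0,r,cv2.contourArea(c),c+[x0,y0]))
    return out
E
python3 - <<'E'
from h import *
im=cv2.imread("pics/top0.png")[:,:,::-1].copy()
for u,v,r,a,c in blobs(im):
    print(round(u,1),round(v,1),round(r,1),a,ray("top",u,v,.012))
    if a>1000: print("rect",[ (p.round(1).tolist(),ray("top",*p,.02).tolist()) for p in cv2.boxPoints(cv2.minAreaRect(c))])
for nm,u,v,z in [("slim",380,174,.042),("noz",209,219,.04),("wide",205,274,.052)]:print(nm,ray("top",u,v,z))
for nm,u,v,z in [("slim",239,213,0),("noz",294,362,0),("wide",376,353,0)]:print(nm,ray("side",u,v,z))
for u,v,z in [(413,217,.002),(412,297,.002),(480,214,.027),(479,301,.027)]:print("tray",ray("top",u,v,z))
for u,v,z in [(283,188,.0),(368,190,.0),(284,148,.027),(367,148,.027)]:print("tray side",ray("side",u,v,z))
cv2.imwrite("pics/crop0.png",cv2.resize(im[150:320,180:500,::-1],None,fx=2.5,fy=2.5,interpolation=cv2.INTER_CUBIC))
E
```

```text
278.4 288.1 6.8 114.5 [ 0.4782 -0.006 ]
317.0 261.0 7.0 115.5 [ 0.5332 -0.083 ]
445.8 257.9 53.3 5769.0 [ 0.5412 -0.3414]
rect [([409.0, 306.29998779296875], [0.4448, -0.2651]), ([412.70001220703125, 207.1999969482422], [0.6424, -0.2754]), ([480.8999938964844, 209.8000030517578], [0.6379, -0.4117]), ([477.29998779296875, 308.8999938964844], [0.4412, -0.3982])]
318.6 213.5 6.6 112.0 [ 0.6302 -0.0854]
slim [ 0.7052 -0.2075]
noz [0.6136 0.1314]
wide [0.5045 0.1321]
slim [ 0.7106 -0.209 ]
noz [0.6153 0.1416]
wide [0.5041 0.1331]
tray [ 0.6253 -0.2791]
tray [ 0.4626 -0.2746]
tray [ 0.6281 -0.4071]
tray [ 0.4567 -0.3997]
tray side [ 0.6297 -0.288 ]
tray side [ 0.4649 -0.2691]
tray side [ 0.6261 -0.3999]
tray side [ 0.4535 -0.387 ]
```

View pics/crop0.png

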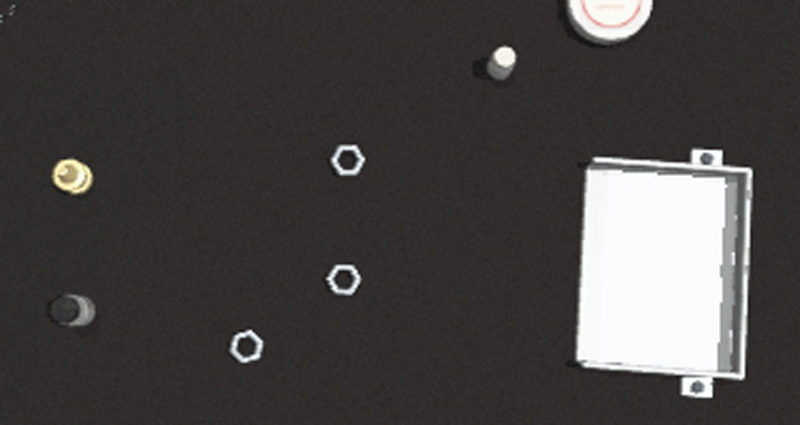

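The arrangement is clear: the tray axis is within about 4° of world -y and its mouth centre is near (0.545,-0.277). I'll move to behind the nearest nut with the gripper shut.

```bash

python3 -m crank '[{"dx":0.013,"dy":-0.03,"dz":-0.006,"twist":-3.5,"grip":-1},{"dx":0.026,"dy":-0.06,"dz":-0.012,"twist":-7,"grip":-1},{"dx":0.04,"dy":-0.09,"dz":-0.018,"twist":-10.5,"grip":-1},{"dx":0.053,"dy":-0.12,"dz":-0.024,"twist":-14,"grip":-1},{"dx":0.066,"dy":-0.15,"dz":-0.03,"twist":-17.5,"grip":-1}]' 20
python3 -m crank '[{"dx":0.013,"dy":-0.03,"dz":-0.006,"twist":-3.5,"grip":-1},{"dx":0.026,"dy":-0.06,"dz":-0.012,"twist":-7,"grip":-1},{"dx":0.04,"dy":-0.09,"dz":-0.018,"twist":-10.5,"grip":-1},{"dx":0.053,"dy":-0.12,"dz":-0.024,"twist":-14,"grip":-1},{"dx":0.066,"dy":-0.15,"dz":-0.03,"twist":-17.5,"grip":-1}]'
python3 -m crank '[{"dx":0.013,"dy":-0.03,"dz":-0.006,"twist":-3.5,"grip":-1},{"dx":0.026,"dy":-0.06,"dz":-0.012,"twist":-7,"grip":-1},{"dx":0.04,"dy":-0.09,"dz":-0.018,"twist":-10.5,"grip":-1},{"dx":0.053,"dy":-0.12,"dz":-0.024,"twist":-14,"grip":-1},{"dx":0.066,"dy":-0.15,"dz":-0.03,"twist":-17.5,"grip":-1}]'
python3 -m crank '[{"dx":0.013,"dy":-0.03,"dz":-0.006,"twist":-3.5,"grip":-1},{"dx":0.026,"dy":-0.06,"dz":-0.012,"twist":-7,"grip":-1},{"dx":0.04,"dy":-0.09,"dz":-0.018,"twist":-10.5,"grip":-1},{"dx":0.053,"dy":-0.12,"dz":-0.024,"twist":-14,"grip":-1},{"dx":0.066,"dy":-0.15,"dz":-0.03,"twist":-17.5,"grip":-1}]'
```

```text
t: 0.52
eef_pos: [0.2785, 0.489, 0.1959]
ee_rot: [3.141, -0.0, -0.628]
force: [0.0, 0.9, 0.5]
width: 0.0598
gripper_force: 0.0
t: 0.93
eef_pos: [0.3444, 0.339, 0.1662]
ee_rot: [3.141, -0.0, -0.933]
force: [0.2, 0.4, -0.1]
width: 0.0267
gripper_force: 0.0
t: 1.35
eef_pos: [0.4104, 0.1892, 0.1363]
ee_rot: [-3.142, 0.0, -1.239]
force: [1.1, 0.6, -0.1]
width: 0.0009
gripper_force: 0.0
t: 1.77
eef_pos: [0.4765, 0.0391, 0.1063]
ee_rot: [3.142, 0.0, -1.544]
force: [2.3, 1.4, 0.1]
width: 0.0003
gripper_force: 0.0
```

```bash
cat >> h.py <<'E'
def wray(pts,z,s):
    from scipy.spatial.transform import Rotation as R
    c=arm.get_calibration("wrist");T=np.array(c["tool_from_camera"]);W=np.eye(4)
    W[:3,:3]=R.from_euler("xyz",s["ee_rot"]).as_matrix();W[:3,3]=s["eef_pos"];M=W@T
    o=M[:3,3];res=[]
    for u,v in pts:
        d=M[:3,:3]@[(u-c["cx"])/c["fx"],(v-c["cy"])/c["fy"],1];res.append(np.round((o+d*(z-o[2])/d[2])[:2],4).tolist())
    return res
E
python3 - <<'E'
from h import *
s=arm.get_state();im=arm.grab_frame("wrist");cv2.imwrite("pics/w1.png",im[:,:,::-1])
for u,v,r,a,c in blobs(im,(0,0,640,480),110):
    if a<60000:print(round(u),round(v),round(r),a,wray([(u,v)],.012,s))
E
```

```text
236 468 237 11039.5 [[0.5377, 0.2329]]
573 298 31 454.0 [[0.2903, 0.0721]]
320 370 322 28877.0 [[0.4713, 0.137]]
8 304 24 487.5 [[0.6988, 0.088]]
629 304 26 724.5 [[0.2488, 0.0753]]
446 245 15 281.0 [[0.3868, 0.0349]]
317 179 22 1301.5 [[0.4771, -0.0079]]
230 47 27 1803.5 [[0.5314, -0.0854]]
70 40 31 2115.0 [[0.6275, -0.0864]]
```

View pics/w1.png

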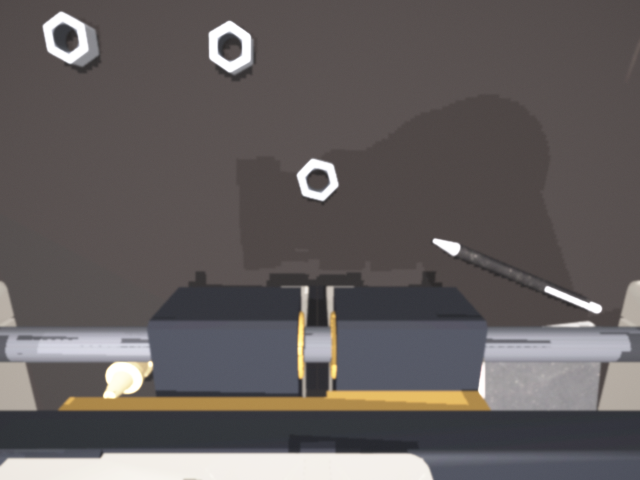

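Wrist view: nut C is at px (317,179), straight ahead of the shut fingers, and the wrist positions agree with the top view. The fingertips are narrow, so I'll open a gap of about 14 mm (smaller than a nut) for a wider, steadier broom. Then I descend and begin sweeping.

```bash

python3 -m crank '[{"dz":-0.025,"grip":-0.68},{"dz":-0.05,"grip":-0.68},{"dz":-0.075,"grip":-0.68},{"dz":-0.09,"grip":-0.68},{"dz":-0.1,"grip":-0.68}]'
python3 -m crank '[{"dx":0.000,"dy":-0.012,"grip":-0.68},{"dx":0.001,"dy":-0.024,"grip":-0.68},{"dx":0.001,"dy":-0.036,"grip":-0.68},{"dx":0.002,"dy":-0.048,"grip":-0.68},{"dx":0.002,"dy":-0.06,"grip":-0.68}]'
python3 -m crank '[{"dx":0.000,"dy":-0.01,"grip":-0.68},{"dx":0.001,"dy":-0.02,"grip":-0.68},{"dx":0.001,"dy":-0.03,"grip":-0.68},{"dx":0.002,"dy":-0.04,"grip":-0.68},{"dx":0.002,"dy":-0.05,"grip":-0.68}]'
python3 - <<'E'
from h import *
s=arm.get_state();im=arm.grab_frame("wrist");cv2.imwrite("pics/w2.png",im[:,:,::-1])
for u,v,r,a,c in blobs(im,(0,0,640,480),110):
    if a<60000:print(round(u),round(v),round(r),a,wray([(u,v)],.012,s))
E
```

```text
234 468 234 11032.0 [[0.5408, 0.2268]]
574 302 31 447.0 [[0.2902, 0.0722]]
320 381 321 28531.0 [[0.472, 0.1418]]
7 304 24 472.5 [[0.6979, 0.0819]]
629 304 26 727.5 [[0.2502, 0.0726]]
446 250 15 279.5 [[0.3869, 0.0353]]
317 185 22 1311.0 [[0.4771, -0.0077]]
230 54 27 1792.0 [[0.531, -0.0856]]
69 47 31 2113.5 [[0.627, -0.0871]]invalid input at $[0]: expected keys dx, dy, dz, twist, grip
invalid input at $[0]: expected keys dx, dy, dz, twist, grip
invalid input at $[0]: expected keys dx, dy, dz, twist, grip
```

View pics/w2.png

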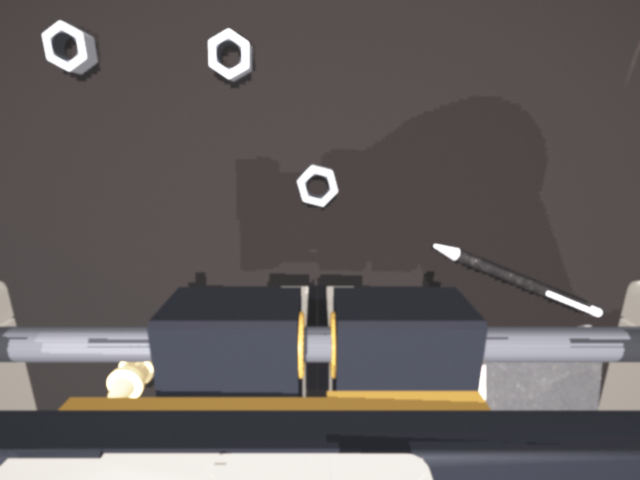

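The calls were refused because every row needs all five keys, and the picture shows nothing has moved. I'll resend them in full.

```bash

python3 -m crank '[{"dx":0,"dy":0,"dz":-0.025,"twist":0,"grip":-0.68},{"dx":0,"dy":0,"dz":-0.05,"twist":0,"grip":-0.68},{"dx":0,"dy":0,"dz":-0.075,"twist":0,"grip":-0.68},{"dx":0,"dy":0,"dz":-0.09,"twist":0,"grip":-0.68},{"dx":0,"dy":0,"dz":-0.1,"twist":0,"grip":-0.68}]'
python3 -m crank '[{"dx":0,"dy":-0.012,"dz":0,"twist":0,"grip":-0.68},{"dx":0.001,"dy":-0.024,"dz":0,"twist":0,"grip":-0.68},{"dx":0.001,"dy":-0.036,"dz":0,"twist":0,"grip":-0.68},{"dx":0.002,"dy":-0.048,"dz":0,"twist":0,"grip":-0.68},{"dx":0.002,"dy":-0.06,"dz":0,"twist":0,"grip":-0.68}]'
python3 - <<'E'
from h import *
s=arm.get_state();im=arm.grab_frame("wrist");cv2.imwrite("pics/w3.png",im[:,:,::-1])
for u,v,r,a,c in blobs(im,(0,0,640,480),110):
    if a<60000:print(round(u),round(v),round(r),a,wray([(u,v)],.012,s))
E
```

```text
t: 2.28
eef_pos: [0.475, 0.0405, 0.0047]
ee_rot: [3.139, -0.001, -1.541]
force: [-0.4, -0.3, -0.5]
width: 0.0136
gripper_force: 0.0
t: 2.7
eef_pos: [0.4785, -0.0201, 0.0072]
ee_rot: [-3.141, 0.0, -1.541]
force: [0.4, 0.4, 0.3]
width: 0.014
gripper_force: 0.1
234 468 235 10993.0 [[0.5172, 0.068]]
580 370 71 5138.5 [[0.3549, 0.0059]]
57 370 69 5088.5 [[0.5981, 0.0135]]
8 304 24 489.5 [[0.6145, -0.0198]]
629 304 26 731.5 [[0.3409, -0.0286]]
309 408 215 17253.0 [[0.4803, 0.0306]]
188 156 39 3872.5 [[0.5312, -0.086]]
```

View pics/w3.png

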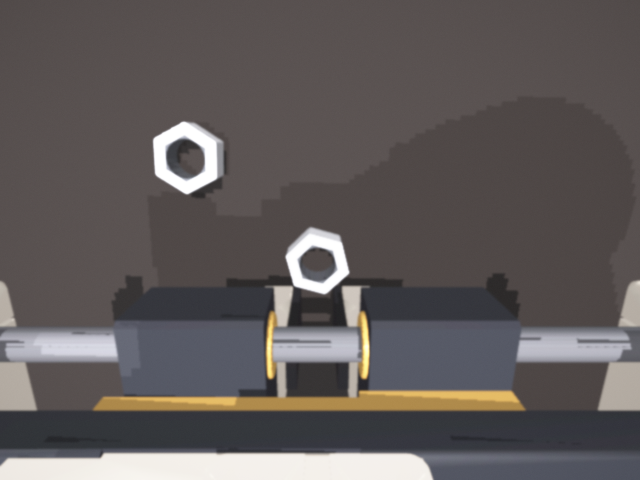

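The nut at px (316,262) is seated in the finger notch and sliding, so I continue the sweep into the tray.

```bash

R='' 
python3 -m crank '[{"dx":0.001,"dy":-0.012,"dz":0,"twist":0,"grip":-0.68},{"dx":0.001,"dy":-0.024,"dz":0,"twist":0,"grip":-0.68},{"dx":0.002,"dy":-0.036,"dz":0,"twist":0,"grip":-0.68},{"dx":0.002,"dy":-0.048,"dz":0,"twist":0,"grip":-0.68},{"dx":0.003,"dy":-0.06,"dz":0,"twist":0,"grip":-0.68}]'
python3 -m crank '[{"dx":0.001,"dy":-0.012,"dz":0,"twist":0,"grip":-0.68},{"dx":0.001,"dy":-0.024,"dz":0,"twist":0,"grip":-0.68},{"dx":0.002,"dy":-0.036,"dz":0,"twist":0,"grip":-0.68},{"dx":0.002,"dy":-0.048,"dz":0,"twist":0,"grip":-0.68},{"dx":0.003,"dy":-0.06,"dz":0,"twist":0,"grip":-0.68}]'
python3 -m crank '[{"dx":0.001,"dy":-0.012,"dz":0,"twist":0,"grip":-0.68},{"dx":0.001,"dy":-0.024,"dz":0,"twist":0,"grip":-0.68},{"dx":0.002,"dy":-0.036,"dz":0,"twist":0,"grip":-0.68},{"dx":0.002,"dy":-0.048,"dz":0,"twist":0,"grip":-0.68},{"dx":0.003,"dy":-0.06,"dz":0,"twist":0,"grip":-0.68}]'
python3 - <<'E'
from h import *
im=arm.grab_frame("top");cv2.imwrite("pics/t2.png",im[:,:,::-1])
s=arm.get_state();im=arm.grab_frame("wrist");cv2.imwrite("pics/w4.png",im[:,:,::-1])
E
```

```text
t: 3.17
eef_pos: [0.4812, -0.08, 0.0072]
ee_rot: [-3.141, 0.0, -1.542]
force: [-0.4, -0.7, -0.2]
width: 0.0143
gripper_force: 0.1
t: 3.58
eef_pos: [0.4842, -0.1401, 0.0072]
ee_rot: [-3.141, 0.0, -1.542]
force: [-0.8, -0.4, 0.4]
width: 0.0141
gripper_force: 0.1
t: 4.0
eef_pos: [0.4871, -0.2002, 0.0071]
ee_rot: [-3.141, 0.0, -1.542]
force: [-0.0, -0.0, 0.4]
width: 0.0144
gripper_force: 0.2
```

View pics/w4.png

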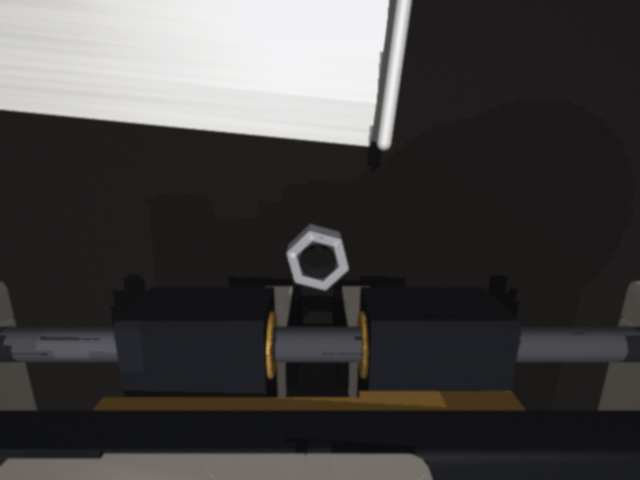

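The nut is still seated at px (317,257). The tray's near wall end is at (383,147) and the lip runs from (0,108) to (370,146).

```bash
python3 - <<'E'
from h import *
s=arm.get_state()
print(s["t"],wray([(317,257)],.0125,s),wray([(383,147),(404,0)],.027,s),wray([(0,108),(370,146)],0,s))
E
```

```text
4.1 [[0.4877, -0.2268]] [[0.4657, -0.2731], [0.4626, -0.3187]] [[0.6193, -0.2832], [0.4667, -0.2725]]
```

The finger backs would pass close to the near wall, so I'll shift about 15 mm in +x before entering. The nut's corner sits in the notch, so it should follow.

```bash

python3 -m crank '[{"dx":0.003,"dy":-0.008,"dz":0,"twist":0,"grip":-0.68},{"dx":0.006,"dy":-0.016,"dz":0,"twist":0,"grip":-0.68},{"dx":0.009,"dy":-0.024,"dz":0,"twist":0,"grip":-0.68},{"dx":0.012,"dy":-0.032,"dz":0,"twist":0,"grip":-0.68},{"dx":0.015,"dy":-0.04,"dz":0,"twist":0,"grip":-0.68}]'
python3 -m crank '[{"dx":0,"dy":-0.01,"dz":0,"twist":0,"grip":-0.68},{"dx":0,"dy":-0.02,"dz":0,"twist":0,"grip":-0.68},{"dx":0,"dy":-0.03,"dz":0,"twist":0,"grip":-0.68},{"dx":0,"dy":-0.04,"dz":0,"twist":0,"grip":-0.68},{"dx":0,"dy":-0.05,"dz":0,"twist":0,"grip":-0.68}]'
python3 - <<'E'
from h import *
s=arm.get_state();im=arm.grab_frame("wrist");cv2.imwrite("pics/w5.png",im[:,:,::-1])
E
```

```text
t: 4.52
eef_pos: [0.5027, -0.24, 0.0065]
ee_rot: [3.142, -0.0, -1.541]
force: [0.5, 0.3, 0.2]
width: 0.0139
gripper_force: 0.2
t: 4.93
eef_pos: [0.502, -0.2904, 0.0065]
ee_rot: [3.141, 0.0, -1.542]
force: [0.8, 0.5, 0.3]
width: 0.0141
gripper_force: 0.1
```

View pics/w5.png

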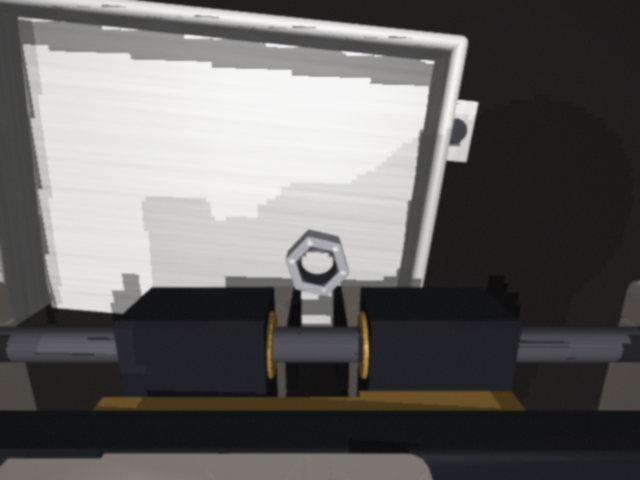

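The nut at px (317,263) is inside the tray. I push it deeper, back off, lift and go behind nut B.

```bash

python3 -m crank '[{"dx":0,"dy":-0.01,"dz":0,"twist":0,"grip":-0.68},{"dx":0,"dy":-0.02,"dz":0,"twist":0,"grip":-0.68},{"dx":0,"dy":-0.03,"dz":0,"twist":0,"grip":-0.68},{"dx":0,"dy":-0.038,"dz":0,"twist":0,"grip":-0.68},{"dx":0,"dy":-0.043,"dz":0,"twist":0,"grip":-0.68}]'
python3 -m crank '[{"dx":0,"dy":0.005,"dz":0,"twist":0,"grip":-0.68},{"dx":0,"dy":0.015,"dz":0,"twist":0,"grip":-0.68},{"dx":0,"dy":0.02,"dz":0.02,"twist":0,"grip":-0.68},{"dx":0,"dy":0.03,"dz":0.04,"twist":0,"grip":-0.68},{"dx":0,"dy":0.05,"dz":0.06,"twist":0,"grip":-0.68}]'
python3 -m crank '[{"dx":0.005,"dy":0.025,"dz":0,"twist":0,"grip":-0.68},{"dx":0.01,"dy":0.055,"dz":0,"twist":0,"grip":-0.68},{"dx":0.015,"dy":0.085,"dz":0,"twist":0,"grip":-0.68},{"dx":0.02,"dy":0.115,"dz":0,"twist":0,"grip":-0.68},{"dx":0.025,"dy":0.145,"dz":0,"twist":0,"grip":-0.68}]'
python3 -m crank '[{"dx":0.004,"dy":0.03,"dz":0,"twist":0,"grip":-0.68},{"dx":0.004,"dy":0.06,"dz":0,"twist":0,"grip":-0.68},{"dx":0.004,"dy":0.085,"dz":0,"twist":0,"grip":-0.68},{"dx":0.004,"dy":0.1,"dz":0,"twist":0,"grip":-0.68},{"dx":0.004,"dy":0.103,"dz":0,"twist":0,"grip":-0.68}]'
python3 - <<'E'
from h import *
im=arm.grab_frame("top");cv2.imwrite("pics/t3.png",im[:,:,::-1])
s=arm.get_state();im=arm.grab_frame("wrist");cv2.imwrite("pics/w6.png",im[:,:,::-1])
for u,v,r,a,c in blobs(im,(0,0,640,280),110):
    if a<60000:print(round(u),round(v),round(r),a,wray([(u,v)],.012,s))
E
```

```text
t: 5.4
eef_pos: [0.5022, -0.3335, 0.0065]
ee_rot: [-3.142, -0.0, -1.542]
force: [1.3, 0.0, 0.0]
width: 0.0139
gripper_force: 0.1
t: 5.82
eef_pos: [0.5018, -0.2817, 0.0668]
ee_rot: [3.14, 0.0, -1.542]
force: [2.1, 0.2, 0.3]
width: 0.014
gripper_force: 0.0
t: 6.23
eef_pos: [0.5268, -0.1348, 0.0668]
ee_rot: [-3.141, 0.0, -1.541]
force: [1.1, -0.1, 0.0]
width: 0.0139
gripper_force: 0.0
t: 6.65
eef_pos: [0.5309, -0.0311, 0.0668]
ee_rot: [-3.141, 0.0, -1.538]
force: [0.3, 0.3, -0.3]
width: 0.0143
gripper_force: 0.0
318 175 26 1833.0 [[0.5318, -0.0857]]
143 165 30 2192.5 [[0.6281, -0.0879]]
```

```bash

python3 -m crank '[{"dx":0.001,"dy":0,"dz":-0.02,"twist":0,"grip":-0.68},{"dx":0.001,"dy":0,"dz":-0.04,"twist":0,"grip":-0.68},{"dx":0.001,"dy":0,"dz":-0.052,"twist":0,"grip":-0.68},{"dx":0.001,"dy":0,"dz":-0.06,"twist":0,"grip":-0.68},{"dx":0.001,"dy":0,"dz":-0.06,"twist":0,"grip":-0.68}]'
python3 -m crank '[{"dx":0,"dy":-0.01,"dz":0,"twist":0,"grip":-0.68},{"dx":0,"dy":-0.02,"dz":0,"twist":0,"grip":-0.68},{"dx":0,"dy":-0.032,"dz":0,"twist":0,"grip":-0.68},{"dx":0.001,"dy":-0.046,"dz":0,"twist":0,"grip":-0.68},{"dx":0.001,"dy":-0.06,"dz":0,"twist":0,"grip":-0.68}]'
python3 -m crank '[{"dx":0.001,"dy":-0.012,"dz":0,"twist":0,"grip":-0.68},{"dx":0.001,"dy":-0.024,"dz":0,"twist":0,"grip":-0.68},{"dx":0.002,"dy":-0.036,"dz":0,"twist":0,"grip":-0.68},{"dx":0.002,"dy":-0.048,"dz":0,"twist":0,"grip":-0.68},{"dx":0.003,"dy":-0.06,"dz":0,"twist":0,"grip":-0.68}]'
python3 -m crank '[{"dx":0.001,"dy":-0.012,"dz":0,"twist":0,"grip":-0.68},{"dx":0.001,"dy":-0.024,"dz":0,"twist":0,"grip":-0.68},{"dx":0.002,"dy":-0.036,"dz":0,"twist":0,"grip":-0.68},{"dx":0.002,"dy":-0.048,"dz":0,"twist":0,"grip":-0.68},{"dx":0.003,"dy":-0.06,"dz":0,"twist":0,"grip":-0.68}]'
python3 - <<'E'
from h import *
s=arm.get_state();im=arm.grab_frame("wrist");cv2.imwrite("pics/w7.png",im[:,:,::-1])
E
```

```text
t: 7.17
eef_pos: [0.5309, -0.0351, 0.005]
ee_rot: [3.139, -0.001, -1.543]
force: [0.3, -0.9, 0.0]
width: 0.0142
gripper_force: 0.0
t: 7.58
eef_pos: [0.5337, -0.0957, 0.0074]
ee_rot: [-3.14, 0.0, -1.542]
force: [-0.2, 0.5, 0.1]
width: 0.0143
gripper_force: 0.1
t: 8.0
eef_pos: [0.5362, -0.1555, 0.0067]
ee_rot: [-3.141, 0.0, -1.542]
force: [-0.4, 1.0, -1.1]
width: 0.0144
gripper_force: 0.3
t: 8.42
eef_pos: [0.5391, -0.2154, 0.0065]
ee_rot: [3.141, 0.0, -1.542]
force: [1.2, 1.1, 0.4]
width: 0.0143
gripper_force: 0.3
```

View pics/w7.png

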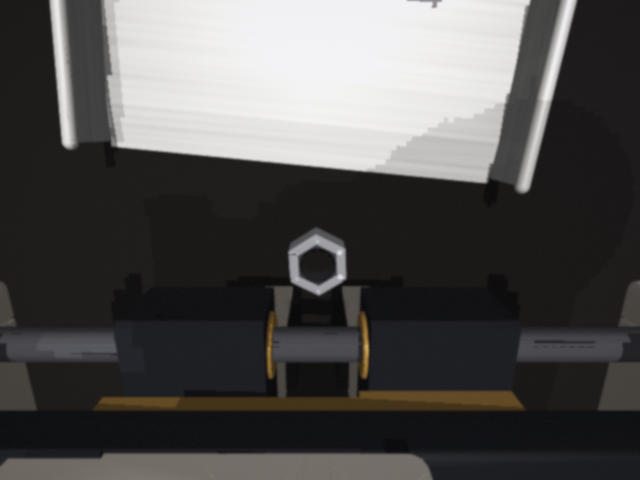

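Nut B is seated at px (318,263), with wall ends at (68,143) and (523,188). I finish sweeping B, then go behind nut A with the fingers turned -13°.

```bash

python3 -m crank '[{"dx":0.001,"dy":-0.01,"dz":0,"twist":0,"grip":-0.68},{"dx":0.001,"dy":-0.02,"dz":0,"twist":0,"grip":-0.68},{"dx":0.002,"dy":-0.03,"dz":0,"twist":0,"grip":-0.68},{"dx":0.002,"dy":-0.04,"dz":0,"twist":0,"grip":-0.68},{"dx":0.003,"dy":-0.05,"dz":0,"twist":0,"grip":-0.68}]'
python3 -m crank '[{"dx":0,"dy":-0.01,"dz":0,"twist":0,"grip":-0.68},{"dx":0,"dy":-0.02,"dz":0,"twist":0,"grip":-0.68},{"dx":0,"dy":-0.03,"dz":0,"twist":0,"grip":-0.68},{"dx":0,"dy":-0.04,"dz":0,"twist":0,"grip":-0.68},{"dx":0,"dy":-0.048,"dz":0,"twist":0,"grip":-0.68}]'
python3 -m crank '[{"dx":0,"dy":0.005,"dz":0,"twist":0,"grip":-0.68},{"dx":0,"dy":0.015,"dz":0,"twist":0,"grip":-0.68},{"dx":0,"dy":0.02,"dz":0.02,"twist":0,"grip":-0.68},{"dx":0,"dy":0.03,"dz":0.04,"twist":0,"grip":-0.68},{"dx":0,"dy":0.05,"dz":0.06,"twist":0,"grip":-0.68}]'
python3 -m crank '[{"dx":0.01,"dy":0.025,"dz":0,"twist":-3,"grip":-0.68},{"dx":0.02,"dy":0.055,"dz":0,"twist":-6,"grip":-0.68},{"dx":0.03,"dy":0.085,"dz":0,"twist":-9,"grip":-0.68},{"dx":0.04,"dy":0.115,"dz":0,"twist":-12,"grip":-0.68},{"dx":0.05,"dy":0.135,"dz":0,"twist":-13,"grip":-0.68}]'
python3 -m crank '[{"dx":0.01,"dy":0.025,"dz":0,"twist":0,"grip":-0.68},{"dx":0.02,"dy":0.05,"dz":0,"twist":0,"grip":-0.68},{"dx":0.03,"dy":0.075,"dz":0,"twist":0,"grip":-0.68},{"dx":0.04,"dy":0.088,"dz":0,"twist":0,"grip":-0.68},{"dx":0.045,"dy":0.091,"dz":0,"twist":0,"grip":-0.68}]'
python3 - <<'E'
from h import *
im=arm.grab_frame("top");cv2.imwrite("pics/t4.png",im[:,:,::-1])
s=arm.get_state();im=arm.grab_frame("wrist");cv2.imwrite("pics/w8.png",im[:,:,::-1])
for u,v,r,a,c in blobs(im,(0,0,640,280),110):
    if a<60000:print(round(u),round(v),round(r),a,wray([(u,v)],.012,s))
E
```

```text
t: 8.88
eef_pos: [0.5421, -0.2652, 0.0065]
ee_rot: [3.141, 0.0, -1.541]
force: [0.6, 0.5, 0.0]
width: 0.0142
gripper_force: 0.2
t: 9.3
eef_pos: [0.5421, -0.3134, 0.0066]
ee_rot: [-3.142, -0.0, -1.542]
force: [-0.4, 0.3, -0.5]
width: 0.0143
gripper_force: 0.2
t: 9.72
eef_pos: [0.5418, -0.2618, 0.0668]
ee_rot: [3.14, 0.0, -1.542]
force: [-0.4, 0.4, 1.1]
width: 0.0139
gripper_force: 0.0
t: 10.13
eef_pos: [0.5922, -0.1238, 0.0669]
ee_rot: [-3.141, 0.0, -1.77]
force: [0.7, 0.1, 0.3]
width: 0.0142
gripper_force: 0.0
t: 10.55
eef_pos: [0.6382, -0.033, 0.0667]
ee_rot: [-3.141, 0.0, -1.765]
force: [1.4, -0.2, 0.6]
width: 0.014
gripper_force: 0.0
25 257 33 751.0 [[0.806, -0.0729]]
37 244 51 1311.5 [[0.7959, -0.0791]]
315 173 26 1838.5 [[0.6291, -0.0879]]
```

Nut A is straight ahead of the fingers at px (315,173), so I descend and sweep.

```bash

python3 -m crank '[{"dx":0,"dy":0,"dz":-0.02,"twist":0,"grip":-0.68},{"dx":0,"dy":0,"dz":-0.04,"twist":0,"grip":-0.68},{"dx":0,"dy":0,"dz":-0.052,"twist":0,"grip":-0.68},{"dx":0,"dy":0,"dz":-0.06,"twist":0,"grip":-0.68},{"dx":0,"dy":0,"dz":-0.06,"twist":0,"grip":-0.68}]'
python3 -m crank '[{"dx":-0.002,"dy":-0.01,"dz":0,"twist":0,"grip":-0.68},{"dx":-0.004,"dy":-0.02,"dz":0,"twist":0,"grip":-0.68},{"dx":-0.006,"dy":-0.03,"dz":0,"twist":0,"grip":-0.68},{"dx":-0.009,"dy":-0.044,"dz":0,"twist":0,"grip":-0.68},{"dx":-0.012,"dy":-0.058,"dz":0,"twist":0,"grip":-0.68}]'
python3 -m crank '[{"dx":-0.0025,"dy":-0.012,"dz":0,"twist":0,"grip":-0.68},{"dx":-0.005,"dy":-0.024,"dz":0,"twist":0,"grip":-0.68},{"dx":-0.0075,"dy":-0.036,"dz":0,"twist":0,"grip":-0.68},{"dx":-0.01,"dy":-0.048,"dz":0,"twist":0,"grip":-0.68},{"dx":-0.013,"dy":-0.06,"dz":0,"twist":0,"grip":-0.68}]'
python3 -m crank '[{"dx":-0.0025,"dy":-0.012,"dz":0,"twist":0,"grip":-0.68},{"dx":-0.005,"dy":-0.024,"dz":0,"twist":0,"grip":-0.68},{"dx":-0.0075,"dy":-0.036,"dz":0,"twist":0,"grip":-0.68},{"dx":-0.01,"dy":-0.048,"dz":0,"twist":0,"grip":-0.68},{"dx":-0.013,"dy":-0.06,"dz":0,"twist":0,"grip":-0.68}]'
python3 - <<'E'
from h import *
s=arm.get_state();im=arm.grab_frame("wrist");cv2.imwrite("pics/w9.png",im[:,:,::-1])
E
```

```text
t: 11.07
eef_pos: [0.6356, -0.0372, 0.0047]
ee_rot: [3.138, -0.001, -1.77]
force: [-0.6, 0.1, 0.8]
width: 0.0141
gripper_force: 0.0
t: 11.48
eef_pos: [0.6252, -0.0957, 0.0073]
ee_rot: [-3.14, 0.0, -1.769]
force: [-1.3, 0.2, 0.0]
width: 0.0141
gripper_force: 0.2
t: 11.9
eef_pos: [0.612, -0.1556, 0.0066]
ee_rot: [-3.141, -0.0, -1.769]
force: [-0.2, -0.2, 1.1]
width: 0.0144
gripper_force: 0.3
t: 12.32
eef_pos: [0.599, -0.2154, 0.0065]
ee_rot: [-3.142, -0.0, -1.768]
force: [1.9, 0.0, 0.2]
width: 0.0137
gripper_force: 0.2
```

View pics/w9.png

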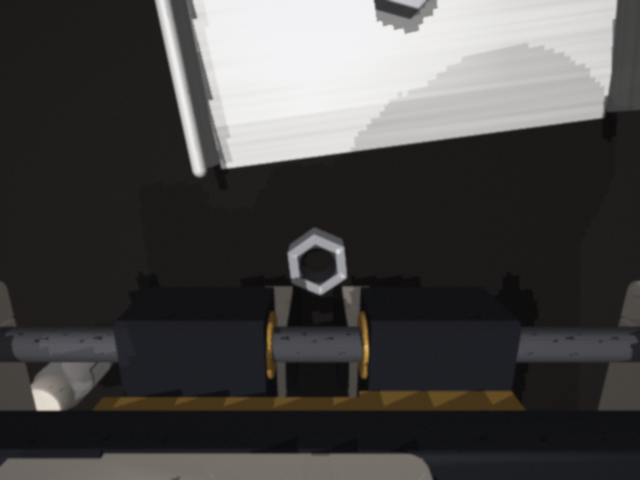

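Nut A is seated at px (317,262), with nut B ahead at (405,5) and clear of the path. There is more wall clearance here than there was for nut C. I finish the sweep, back off, lift and retreat.

```bash

python3 -m crank '[{"dx":-0.002,"dy":-0.01,"dz":0,"twist":0,"grip":-0.68},{"dx":-0.004,"dy":-0.02,"dz":0,"twist":0,"grip":-0.68},{"dx":-0.006,"dy":-0.03,"dz":0,"twist":0,"grip":-0.68},{"dx":-0.008,"dy":-0.04,"dz":0,"twist":0,"grip":-0.68},{"dx":-0.01,"dy":-0.05,"dz":0,"twist":0,"grip":-0.68}]'
python3 -m crank '[{"dx":-0.001,"dy":-0.01,"dz":0,"twist":0,"grip":-0.68},{"dx":-0.002,"dy":-0.02,"dz":0,"twist":0,"grip":-0.68},{"dx":-0.003,"dy":-0.028,"dz":0,"twist":0,"grip":-0.68},{"dx":-0.004,"dy":-0.035,"dz":0,"twist":0,"grip":-0.68},{"dx":-0.004,"dy":-0.04,"dz":0,"twist":0,"grip":-0.68}]'
python3 -m crank '[{"dx":0.001,"dy":0.005,"dz":0,"twist":0,"grip":-0.68},{"dx":0.003,"dy":0.015,"dz":0,"twist":0,"grip":-0.68},{"dx":0.004,"dy":0.02,"dz":0.02,"twist":0,"grip":-0.68},{"dx":0.004,"dy":0.03,"dz":0.045,"twist":0,"grip":-0.68},{"dx":0.004,"dy":0.05,"dz":0.075,"twist":0,"grip":-0.68}]'
python3 -m crank '[{"dx":0,"dy":0.03,"dz":0.02,"twist":0,"grip":-0.68},{"dx":0,"dy":0.06,"dz":0.04,"twist":0,"grip":-0.68},{"dx":0,"dy":0.09,"dz":0.06,"twist":0,"grip":-0.68},{"dx":0,"dy":0.12,"dz":0.06,"twist":0,"grip":-0.68},{"dx":0,"dy":0.15,"dz":0.06,"twist":0,"grip":-0.68}]'
python3 -m crank '[{"dx":0,"dy":0.03,"dz":0,"twist":0,"grip":-0.68},{"dx":0,"dy":0.06,"dz":0,"twist":0,"grip":-0.68},{"dx":0,"dy":0.09,"dz":0,"twist":0,"grip":-0.68},{"dx":0,"dy":0.1,"dz":0,"twist":0,"grip":-0.68},{"dx":0,"dy":0.1,"dz":0,"twist":0,"grip":-0.68}]'
python3 - <<'E'
from h import *
a=arm.grab_frame("top")[150:320,180:500];b=arm.grab_frame("side")[130:230,200:440]
f=lambda i,w:cv2.resize(i[:,:,::-1],(w,int(i.shape[0]*w/i.shape[1])),interpolation=cv2.INTER_CUBIC)
cv2.imwrite("pics/fin.png",np.vstack([f(a,560),f(b,560)]))
E
```

```text
t: 12.78
eef_pos: [0.589, -0.2652, 0.0065]
ee_rot: [3.141, 0.0, -1.768]
force: [0.3, 0.9, -0.0]
width: 0.0138
gripper_force: 0.2
t: 13.2
eef_pos: [0.5849, -0.3052, 0.0065]
ee_rot: [3.141, -0.0, -1.769]
force: [-0.1, 0.0, 0.4]
width: 0.0137
gripper_force: 0.2
t: 13.62
eef_pos: [0.5882, -0.2535, 0.0806]
ee_rot: [3.138, -0.0, -1.769]
force: [1.5, 0.5, 0.7]
width: 0.0141
gripper_force: 0.0
t: 14.03
eef_pos: [0.5899, -0.1015, 0.1435]
ee_rot: [-3.138, 0.001, -1.767]
force: [0.1, 0.6, -0.6]
width: 0.0141
gripper_force: 0.0
t: 14.45
eef_pos: [0.5891, -0.0009, 0.1417]
ee_rot: [-3.141, 0.0, -1.764]
force: [-0.9, -0.3, -0.3]
width: 0.0141
gripper_force: 0.0
```

View pics/fin.png

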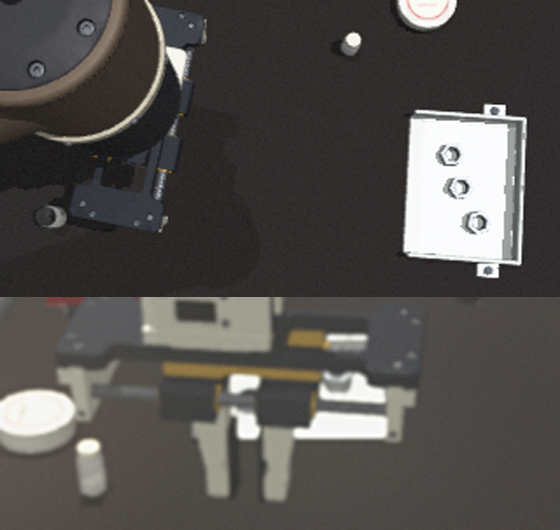

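All three nuts lie flat and well inside the tray, at crop px (448,155), (458,188) and (476,222). The slim vial stands at (350,45) and the wide vial at (50,216). The nozzle is hidden behind the arm, but nothing went near it.

```bash
python3 -c "
from station import arm
print(arm.job_done())"
```

```text
the job is handed in; nothing more can be done
None
```

All three nuts were swept flat into the tray and the job is handed in at about 14.6 s; the slim and wide vials still stand in the last picture, and the nozzle was hidden behind the arm there, though no sweep went near it.

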